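# Load a slide carrier under the spring clip of a light stage

## Task

The blue slide carrier has to be loaded on the light stage. Hold the clip's long press bar down with one fingertip so that its jaw stands open, and with the other fingertip push the carrier by its raised rear rim along the track, under the jaw, until it is fully home against the end stop; keep the bar down until it is home, then let the bar come up so that the jaw clamps the carrier's edge, and move clear. Do not pinch or lift the carrier, and leave the other things on the bench where they are.

Things in the scene. Friction and masses are not known exactly. Their poses are not given: they have to be found in the camera images.
- stage: Low black light stage for microscope slides, fixed on the bench; base 204 x 128 mm, its flat top (the deck) 24 mm above the bench. Origin on the bench (z = 0); x is the direction in which the carrier is pushed (away from the robot, up to 20 degrees askew), y to the left of it, z up. The deck reaches back to x = -116 mm. A 38 mm tall grey lamp housing with a 10 mm knob stands at x = 86 to 128 mm.
- track_rear (a point): Point on the deck, on the track's centre line (stage y = -24.5 mm), at the rear end of its two aluminium guides (stage x = -90 mm). The guides stand 49 mm apart and 5 mm above the deck and run to the end stop.
- end_stop (a point): Middle of the end stop's face, 5 mm above the deck, at stage x = 60 mm, y = -24.5 mm; the stop is 13 mm tall. The carrier is home when its nose touches it.
- carrier: Loose blue slide carrier with a glass slide let in, 84 (along x) x 46 x 10 mm, 0.06 to 0.13 kg; a thumb rim 6 mm thick and 16 mm tall stands along its rear edge. Origin at the centre of its underside, x towards its nose. It starts in the track, lined up with stage x, its nose 3 to 22 mm short of the jaw. Home: origin at stage x = 18 mm.
- carrier_push (a point): Middle of the upright rear face of the carrier's thumb rim, 10 mm above the deck (the face is 46 mm wide and 16 mm tall, from the deck up).
- carrier_nose (a point): Middle of the carrier's front face, 5 mm above its underside.
- clip (a joint): Turn of the sprung clip about its axle (along stage x, at stage y = 20 mm, 7 mm above the deck), in rad: 0 at rest with the jaw down, 0.46 at its stop with the press bar right down and the jaw up. A spring turns it back: 2.5 N at the press bar to start, about 6 N at 0.4. The carrier passes from 0.20 on; 0.35 to 0.40 is comfortable. With the carrier clamped it reads about 0.155.
- press_bar (a point): Top of the press bar at mid-length: a dark steel rod 10 mm thick, 142 mm long, along stage x (from -111 to 31 mm), at rest at stage y = 47 mm with its top 14.5 mm above the deck. Press it anywhere; a fingertip can slide along it. Pressed, its top is 8.5 mm above the deck at clip = 0.22, 4.3 mm at 0.38, 2.2 mm at 0.46, and up to 2 mm nearer the axle.
- jaw (a point): Underside of the red jaw pad at mid-length. The pad lies over the left edge of the track (stage y = -6 mm) from stage x = 28 to 56 mm. At rest it is 6 mm above the deck and bars the 10 mm thick carrier; held open it is 14 to 16 mm above the deck.
- vial_amber: Bystander: glass vial with a dark blue cap, 22 mm wide, 46 mm tall. Origin under its centre.
- vial_white: Bystander: glass vial with a white cap and white contents, 22 mm wide, 50 mm tall. Origin under its centre.
- vial_blue: Bystander: glass vial with a white cap and pale blue contents, 22 mm wide, 50 mm tall. Origin under its centre.
- marker: Bystander: marker pen lying flat, 124 x 17 x 16 mm. Origin under its centre.
- timer: Bystander: white kitchen-type timer, 66 x 62 x 20 mm. Origin under its centre.
- petri: Bystander: closed petri dish, 61 mm wide, 16 mm tall. Origin under its centre.
- beaker: Bystander: small clear beaker, 50 mm wide, 66 mm tall. Origin under its centre.
Things that resemble listed ones, but are neither listed nor needed, are in the scene too. Of the things that look like the carrier, the larger one is meant.

How it is judged:
By the outcome, as a careful person would: the job done as asked, in the order asked, and still so for the second after the job is handed in, with the robot touching nothing.
It also fails if it takes over 38 s, if anything falls off the work surface, if the arm or the gripper's body presses on something with over 40 N, if the wrist force passes 120 N, or if a joint passes its speed limit or range.

## Robot

A 7-joint arm with a two-finger parallel gripper is mounted at the origin on a cart in front of the work surface, level with it; the furniture and walls round the work are solid. World frame = base frame: x ahead of the robot, y to its left, z up, the work surface at z = 0. Lengths are in m, angles in degrees, forces in N, time in s.
With the tool pointing down it reaches from about 0.4 to 0.875 m from the base axis. Payload 6.5 kg.
Tool frame: the origin (TCP) lies midway between the tips of the shut fingers; the grasp point (between the pads) lies 19 mm behind it (robot.grip_depth is the distance from the TCP to the grasp point, in m); z points along the fingers, y is the line along which they close (so a half turn about z gives the same grasp; the last joint's range is limited). The gripper opens to 88 mm and grips with 3 to 60 N. Pads are 18 mm wide; open, the fingers measure 123 mm over their backs; the gripper's body (75 mm by 187 mm) begins 45 mm behind the grasp point.
Start: joints at [-79.71, 30.733, -0.252, 88.115, 0.149, 61.152, -4.079], TCP at [0.158, 0.63, 0.239] pointing down, gripper open.
Joint ranges: [-154.64, 154.64], [-21.42, 123.67], [-72.66, 72.17], [13.99, 137.28], [-74.86, 254.86], [10.95, 109.41], [-158.01, 158.01]. Speed limits (degrees/s): [136.94, 136.94, 180, 180, 180, 180, 180].

## Interface

Orientations are given as a 3x3 rotation matrix whose columns are the frame's x, y, z axes.
In Python, from rig import robot gives the robot as it stands.
- The arm moves only by the tool apply_moves, never from a script. Its argument "plan" is a list of rows, each an object of numbers: "tx", "ty", "tz": the shift along the tool's x, y, z as a fraction of full scale; "ax", "ay", "az": the turn, a rotation vector about the tool's x, y, z as a fraction of full scale. In form: [{"tx": .., "ty": .., "tz": .., "ax": .., "ay": .., "az": ..}, ...]. A call has 1 to 12 rows; each row is the pose to reach, as a shift and turn from the pose commanded when the call began, along the tool's axes at that moment; what a row does not reach only later rows make up. Full scale, the value 1, is 200 mm for a shift and pi/2 rad for a turn. A row lasts 1/12 s, in which the tool goes at most 41.7 mm and 7.16 degrees, less where a joint would pass 70% of its speed; a pose out of reach is approached as far as the arm can. A call with a number of a shift or a turn outside -1 to 1 is refused whole. A call with a gripper value outside its range is refused whole. "gripper" is the opening, from -1 (shut) to 1 (fully open), so that 0 is half open, set as the call begins (left out, the last holds). The fingers move at their own pace and stop on an object; the grip force is fixed at half the most. Time passes only in rows, so rows that repeat a pose let the fingers close. It gives the time, the measured TCP pose, the force, the opening and the grip force at its end, in the units of the state.
- robot.observe(): the state, without advancing time (a new reading comes with each control period).
- robot.grab_frame(name): name is "scene" or "side" or "wrist"; returns a dict with "img" (400x640x3 uint8, red, green, blue), "range_z" (400x640 float32, m along the optical axis (not along the pixel's ray), 0 where there is no reading), "fx", "fy", "cx", "cy" (pixels), "pose" (4x4, takes a point from camera to world coordinates). Camera axes: x right, y up, looking along -z (the intrinsics and any distortion apply to the point x, -y, -z); pixel columns grow to the right and rows downward; lengths in m; the calibration is good to about 2 mm. A picture is of the moment at which its call begins.
- robot.close_job(): hands the job in; it is judged then, once.
The state is a dict: "clock": time; "joints": joint angles; "qvel": joint speeds; "joint_torque": joint torques, N m; "eef_pos": TCP position; "eef_rot": TCP orientation; "force": force on the tool from outside, world axes, zero at the start; "ft_torque": the same for the moment, N m; "finger_gap": finger opening in m; "finger_force": force on a finger pad.
Only numpy, scipy, OpenCV 4.12 (cv2) and the standard library are available. Lean on these libraries where they do the work, as an engineer would, in place of code of your own. Each camera call takes 0.05 s, during which the arm holds its last target. There are 200 camera calls.

## Working session

There is one attempt and no reset: what is moved stays moved. The work goes in short steps, Python scripts to look and compute and a tool call to move; the robot and the scene stay as the last step left them, time stands still between calls to the robot, and variables do not carry over. Pictures are saved under pics/ and viewed, at most 10 in all, crops included, and the job is handed in when it is done.

Besides the shell and the picture viewer there is one more tool, called after "Request:" as name(argument=value, ...), one argument or row to a line, values as JSON. apply_moves: Moves the arm, as the interface text tells. Its arguments: {"type":"object","properties":{"plan":{"type":"array"},"gripper":{"type":"number"}},"required":["plan"]}

```bash
mkdir -p pics; ls; cat > h.py <<'E'
import numpy as np,cv2
from rig import robot
def grab(n,f):
    d=robot.grab_frame(n); cv2.imwrite(f'pics/{f}.png',d['img'][:,:,::-1]); np.savez(f'pics/{f}.npz',**{k:d[k] for k in d}); return d
def world(d):
    z=d['range_z']; v,u=np.mgrid[0:400,0:640]
    P=np.stack([(u-d['cx'])/d['fx']*z,-(v-d['cy'])/d['fy']*z,-z,np.ones_like(z)],-1)
    return (P@np.array(d['pose']).T)[...,:3]
E
python3 - <<'E'
from h import *
for n in ['scene','side']:
    d=grab(n,n+'0'); print(n,d.keys(),d['fx'],d['pose'])
s=robot.observe(); print(s['clock'],s['eef_rot'],s['eef_pos'])
a=cv2.imread('pics/scene0.png');b=cv2.imread('pics/side0.png')
E
```

```text
pics
scene dict_keys(['img', 'range_z', 'fx', 'fy', 'cx', 'cy', 'pose']) 427.424327752377 [[ 0.85305898  0.34419036 -0.39220322  0.09666811]
 [-0.52179566  0.55627333 -0.64675287 -0.728871  ]
 [-0.00443391  0.75636829  0.65413099  0.8127438 ]
 [ 0.          0.          0.          1.        ]]
side dict_keys(['img', 'range_z', 'fx', 'fy', 'cx', 'cy', 'pose']) 447.0271715989836 [[ 0.86857868  0.20469325 -0.45130007  0.05232757]
 [-0.49554875  0.3558583  -0.79233598 -0.83306243]
 [-0.00158695  0.91184732  0.41052642  0.48643384]
 [ 0.          0.          0.          1.        ]]
0.1 [[-9.69961806e-01  2.43257123e-01 -2.60247469e-04]
 [ 2.43257239e-01  9.69960683e-01 -1.47950190e-03]
 [-1.07469563e-04 -1.49836741e-03 -9.99998872e-01]] [0.15803791 0.6299535  0.23794885]
```

View pics/scene0.png

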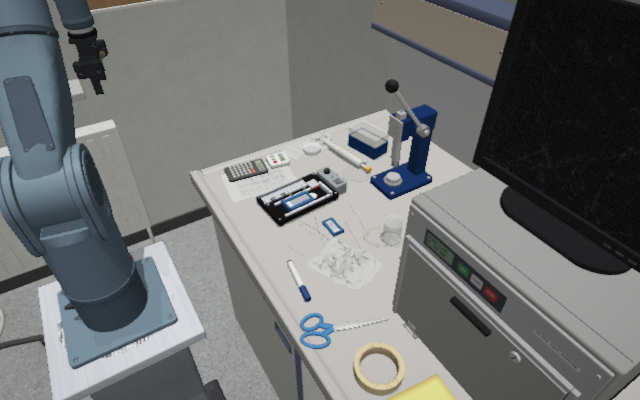

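View pics/side0.png

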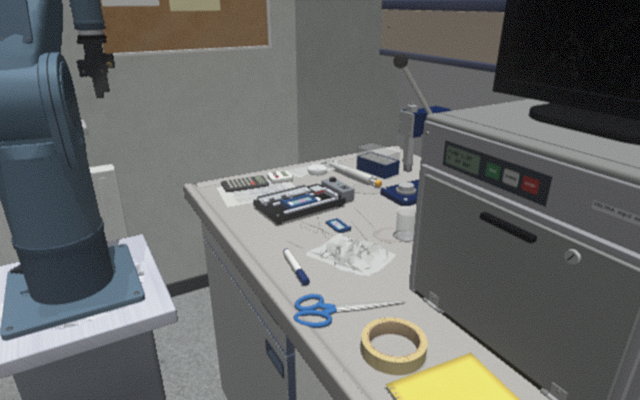

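The stage is at about (300,196) in the scene view. There are two blue carriers: one on the stage at about (298,201), and a smaller one on the bench at about (333,227). The larger one, in the track, is the one meant. I'll confirm it in an enlarged crop and measure the points.

```bash
python3 - <<'E'
from h import *
d=dict(np.load('pics/scene0.npz')); W=world(d)
c=d['img'][150:235,245:365,::-1]; cv2.imwrite('pics/crop1.png',cv2.resize(c,None,fx=6,fy=6,interpolation=cv2.INTER_CUBIC)[:600,:800])
for u,v in [(258,201),(310,173),(286,221),(340,197),(298,201),(333,227),(320,190),(345,185),(333,178),(210,170)]: print((u,v),W[v,u].round(4))
# points at deck height
m=(W[...,2]>0.018)&(W[...,2]<0.07)&(d['range_z']>0); m[:, :240]=0;m[:,370:]=0;m[:160]=0;m[235:]=0
P=W[m]; print(len(P),P.min(0),P.max(0)); h,e=np.histogram(P[:,2],26,(0.018,0.07)); print(h)
r=cv2.minAreaRect(P[:,:2].astype(np.float32)*1000); print(r)
E
```

```text
(258, 201) [0.4242 0.1438 0.0211]
(310, 173) [0.6136 0.1749 0.0248]
(286, 221) [0.4568 0.0378 0.0125]
(340, 197) [0.6447 0.0554 0.0012]
(298, 201) [0.5159 0.0752 0.0298]
(333, 227) [ 0.5573 -0.042   0.0045]
(320, 190) [0.5975 0.0904 0.0238]
(345, 185) [0.668  0.0655 0.0296]
(333, 178) [0.6488 0.1008 0.0401]
(210, 170) [0.3662 0.3777 0.0048]
2640 [0.42380974 0.03548625 0.01802168] [0.8017043  0.31002576 0.05253138]
[ 99 108 300 392 232 167 206 238 260 229 239 110  30   8   5  12   4   1
   0   0   0   0   0   0   0   0]
((591.20751953125, 108.85163879394531), (290.33782958984375, 334.72210693359375), 58.032283782958984)
```

View pics/crop1.png

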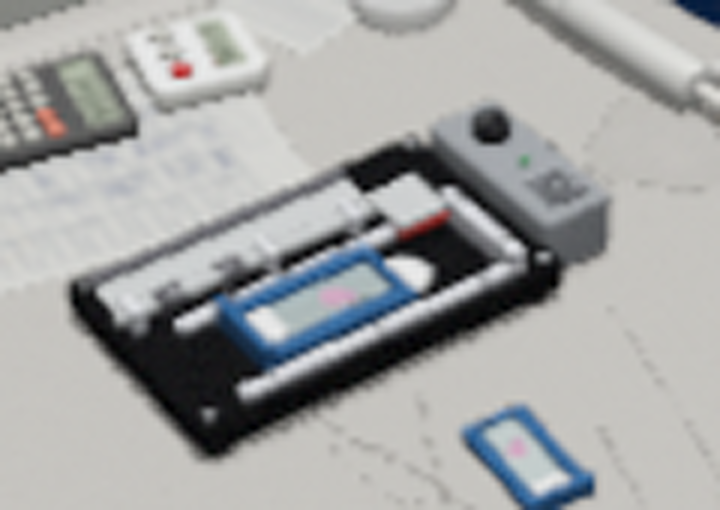

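The crop confirms it: the large blue carrier sits in the track at crop (320,305), nose toward the red jaw pad at (425,222), and the dark bar runs along the left edge. The small one at (530,455) is the decoy. I'll fit the stage pose from the known corners.

```bash
cat >> h.py <<'E'
from scipy.optimize import least_squares
def proj(d,X):
    T=np.linalg.inv(np.array(d['pose'])); p=X@T[:3,:3].T+T[:3,3]
    return np.stack([d['cx']+d['fx']*p[:,0]/-p[:,2], d['cy']-d['fy']*p[:,1]/-p[:,2]],-1)
def s2w(q,S):
    S=np.array(S,float)/1000; c,s=np.cos(q[2]),np.sin(q[2])
    return np.stack([q[0]+c*S[:,0]-s*S[:,1],q[1]+s*S[:,0]+c*S[:,1],S[:,2]],-1)
def fit(d,S,px,q0,free=()):
    # free: indices whose stage x shifts by a common unknown (carrier origin x, mm)
    px=np.array(px,float); S=np.array(S,float)
    def f(q):
        A=S.copy(); A[list(free),0]+=q[3]*1000
        return proj(d,s2w(q,A))-px
    r=least_squares(lambda q:f(q).ravel(),q0,loss='soft_l1',x_scale=[.01,.01,.05,.01]); return r.x,f(r.x)
E
python3 - <<'E'
from h import *
d=dict(np.load('pics/scene0.npz'))
C=np.array([(72,287),(205,440),(558,270),(240,388),(218,297),(265,350)])/6+[245,150]-0.4
S=[(-116,64,24),(-116,-64,24),(88,-64,24),(-90,-51,29),(-42,23-24.5,40),(-42,-23-24.5,40)]
q,r=fit(d,S,C,[.53,.1,.2,-.03],(4,5)); print(q,np.degrees(q[2]),r.round(1))
s=robot.observe()
R=np.array(s['eef_rot']);p=np.array(s['eef_pos'])
t=s2w(q,[[-75,10,0]])[0]; t[2]=.20
print('target',t,'tool shift/200',(R.T@(t-p))/.2,'yaw tool', np.degrees(np.arctan2(R[1,0],R[0,0])))
dd=robot.grab_frame('wrist'); print(np.array(dd['pose']).round(3),p)
E
```

```text
[ 0.54399448  0.10266671  0.06071093 -0.02920177] 3.478479859692338 [[-1.  -0.3]
 [-0.1 -0.4]
 [ 2.2 -0.4]
 [-0.3  0.4]
 [-0.3  0.1]
 [ 0.6  0.3]]
target [0.46852592 0.10809777 0.2       ] tool shift/200 [-2.14051307 -2.15297132  0.19320046] yaw tool 165.92113460310048
[[ 0.244 -0.927 -0.285  0.085]
 [ 0.97   0.233  0.071  0.65 ]
 [ 0.    -0.294  0.956  0.384]
 [ 0.     0.     0.     1.   ]] [0.15803791 0.6299535  0.23794885]
```

Request:
apply_moves(
  plan=[
    {"tx": -0.1, "ty": -0.1},
    {"tx": -0.2, "ty": -0.2},
    {"tx": -0.32, "ty": -0.32},
    {"tx": -0.44, "ty": -0.44},
    {"tx": -0.56, "ty": -0.56},
    {"tx": -0.68, "ty": -0.68},
    {"tx": -0.8, "ty": -0.8},
    {"tx": -0.9, "ty": -0.9},
    {"tx": -1, "ty": -1},
  ],
)

```text
schema error: expected keys tx, ty, tz, ax, ay, az
```

Request:
apply_moves(
  plan=[
    {"tx": -0.1, "ty": -0.1, "az": -0.02},
    {"tx": -0.2, "ty": -0.2, "az": -0.04},
    {"tx": -0.32, "ty": -0.32, "az": -0.07},
    {"tx": -0.44, "ty": -0.44, "az": -0.1},
    {"tx": -0.56, "ty": -0.56, "az": -0.13},
    {"tx": -0.68, "ty": -0.68, "az": -0.16},
    {"tx": -0.8, "ty": -0.8, "az": -0.18},
    {"tx": -0.9, "ty": -0.9, "az": -0.195},
    {"tx": -1, "ty": -1, "az": -0.195},
    {"tx": -1, "ty": -1, "az": -0.195},
  ],
)

```text
schema error: expected keys tx, ty, tz, ax, ay, az
```

```bash
python3 - <<'E'
from h import *
s=robot.observe(); print(s['clock'],s['eef_pos'],np.array(s['eef_rot']).round(3),s['force'],s['finger_gap'])
d=grab('wrist','w1'); cv2.imwrite('pics/w1b.png',d['img'][:,:,::-1])
q=[.544,.1027,.0607]
print(proj(d,s2w(q,[(-116,64,24),(-116,-64,24),(88,-64,24),(-90,-49,29),(-71,-1.5,40),(-71,-47.5,40),(-111,47,38.5),(31,47,38.5)])).round(0))
E
```

```text
0.15 [0.15804705 0.63002102 0.23807304] [[-0.97   0.243 -0.   ]
 [ 0.243  0.97  -0.001]
 [-0.    -0.001 -1.   ]] [ 0.11436556 -0.16693046  0.82662064] 0.08807123211123428
[[ 32. 440.]
 [-49. 461.]
 [ 29. 553.]
 [-32. 476.]
 [ -2. 486.]
 [-31. 493.]
 [ 14. 456.]
 [ 68. 526.]]
```

View pics/w1.png

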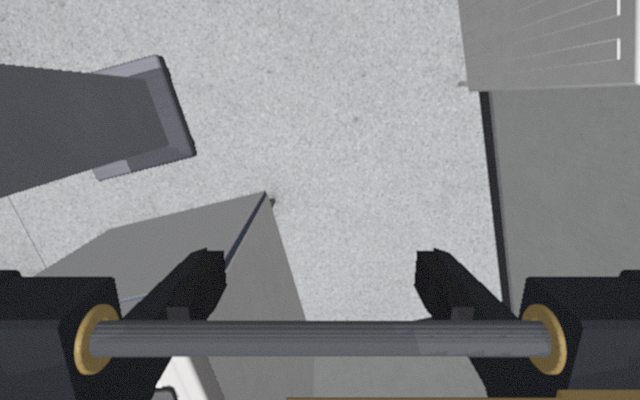

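The first wrist view shows only the floor; the fingertips are at (215,260) and (430,260). The moves need all six keys.

Request:
apply_moves(
  plan=[
    {"tx": -0.1, "ty": -0.1, "tz": 0, "ax": 0, "ay": 0, "az": 0},
    {"tx": -0.2, "ty": -0.2, "tz": 0, "ax": 0, "ay": 0, "az": 0},
    {"tx": -0.32, "ty": -0.32, "tz": 0, "ax": 0, "ay": 0, "az": 0},
    {"tx": -0.44, "ty": -0.44, "tz": 0, "ax": 0, "ay": 0, "az": 0},
    {"tx": -0.56, "ty": -0.56, "tz": 0, "ax": 0, "ay": 0, "az": 0},
    {"tx": -0.68, "ty": -0.68, "tz": 0, "ax": 0, "ay": 0, "az": 0},
    {"tx": -0.8, "ty": -0.8, "tz": 0, "ax": 0, "ay": 0, "az": 0},
    {"tx": -0.9, "ty": -0.9, "tz": 0, "ax": 0, "ay": 0, "az": 0},
    {"tx": -1, "ty": -1, "tz": 0, "ax": 0, "ay": 0, "az": 0},
  ],
)

```text
clock: 0.95
eef_pos: [0.3042, 0.3861, 0.2388]
eef_rot: [[-0.97, 0.244, 0.0], [0.244, 0.97, -0.0], [-0.0, -0.0, -1.0]]
force: [0.1, 0.1, 0.4]
finger_gap: 0.0883
finger_force: 0.0
```

Request:
apply_moves(
  plan=[
    {"tx": -0.1, "ty": -0.1, "tz": 0, "ax": 0, "ay": 0, "az": -0.02},
    {"tx": -0.2, "ty": -0.2, "tz": 0, "ax": 0, "ay": 0, "az": -0.04},
    {"tx": -0.32, "ty": -0.32, "tz": 0, "ax": 0, "ay": 0, "az": -0.07},
    {"tx": -0.44, "ty": -0.44, "tz": 0, "ax": 0, "ay": 0, "az": -0.1},
    {"tx": -0.56, "ty": -0.56, "tz": 0, "ax": 0, "ay": 0, "az": -0.13},
    {"tx": -0.68, "ty": -0.68, "tz": 0, "ax": 0, "ay": 0, "az": -0.16},
    {"tx": -0.8, "ty": -0.8, "tz": 0, "ax": 0, "ay": 0, "az": -0.18},
    {"tx": -0.9, "ty": -0.9, "tz": 0, "ax": 0, "ay": 0, "az": -0.195},
    {"tx": -1, "ty": -1, "tz": 0, "ax": 0, "ay": 0, "az": -0.195},
    {"tx": -1, "ty": -1, "tz": 0, "ax": 0, "ay": 0, "az": -0.195},
  ],
)

```text
clock: 1.78
eef_pos: [0.4513, 0.1397, 0.239]
eef_rot: [[-0.999, -0.053, 0.002], [-0.053, 0.999, -0.002], [-0.002, -0.002, -1.0]]
force: [-0.3, -0.9, 0.3]
finger_gap: 0.0881
finger_force: 0.0
```

```bash
python3 - <<'E'
from h import *
s=robot.observe(); print(s['clock'],s['eef_pos'],np.array(s['eef_rot']).round(3),s['force'],s['finger_gap'])
d=grab('wrist','w2')
q=[.544,.1027,.0607]
print(proj(d,s2w(q,[(-116,64,24),(-116,-64,24),(88,-64,24),(-90,-49,29),(-71,-1.5,40),(-71,-47.5,40),(-111,47,38.5),(31,47,38.5)])).round(0))
E
```

```text
1.7833 [0.4513395  0.13970782 0.23895503] [[-0.999 -0.053  0.002]
 [-0.053  0.999 -0.002]
 [-0.002 -0.002 -1.   ]] [-0.28063583 -0.90173003  0.2599164 ] 0.08805716101596286
[[339. 146.]
 [215. 147.]
 [232. 317.]
 [231. 173.]
 [276. 193.]
 [231. 193.]
 [323. 153.]
 [324. 280.]]
```

View pics/w2.png

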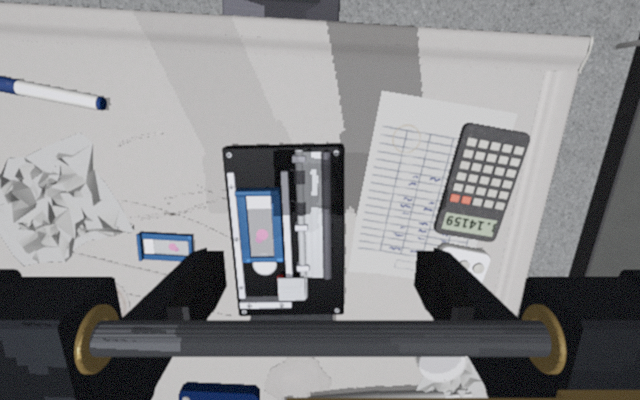

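The wrist view shows the whole stage: rear corners near (224,147) and (343,145), the carrier rim at (236–281,190), the press bar along column 327, the jaw at about (280,282). The previous estimate is off by about 6 px, so I'll refit from this view using an enlarged crop.

```bash
python3 - <<'E'
from h import *
d=dict(np.load('pics/w2.npz'))
c=d['img'][138:234,215:355,::-1]; cv2.imwrite('pics/crop2.png',cv2.resize(c,None,fx=5.7,fy=5.7,interpolation=cv2.INTER_CUBIC))
px=[(343,145),(223,147),(229,172),(281,190),(236,190),(234,315)]
S=[(-116,64,24),(-116,-64,24),(-90,-51.5,29),(-42,-1.5,40),(-42,-47.5,40),(88,-64,24)]
q,r=fit(d,S,px,[.54,.1,.06,-.03],(3,4)); print(q,np.degrees(q[2]),r.round(1))
E
```

```text
[ 0.54284596  0.10682004  0.05453013 -0.03111712] 3.1243462309107635 [[ 1.   0.6]
 [-3.1 -1.1]
 [ 3.7 -0.4]
 [-0.7 -0. ]
 [-0.7  0.1]
 [ 0.6  1.1]]
```

View pics/crop2.png

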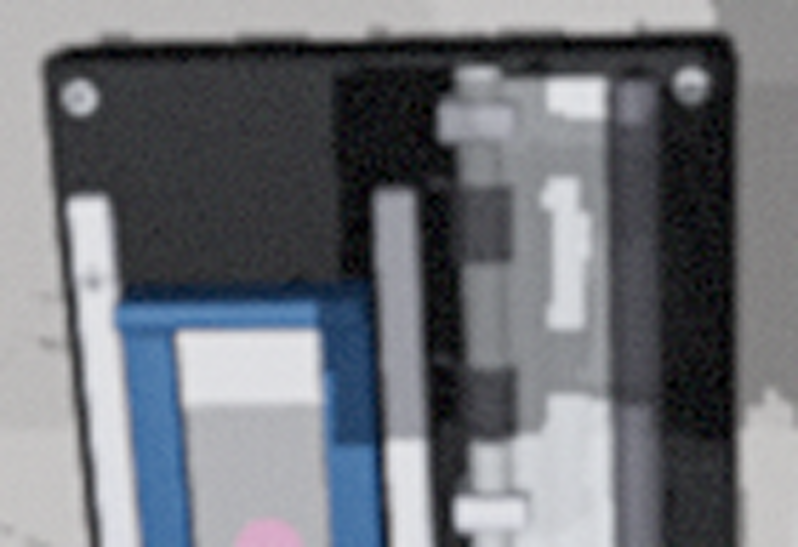

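The crop shows guide rear ends at crop (67–110,197) and (373–415,188), the bar's rear end at (635,80), and the rim's top rear edge from (120,303) to (372,298). I'll refit with these and work out the approach.

```bash
python3 - <<'E'
from h import *
d=dict(np.load('pics/w2.npz'))
o=lambda x,y:((x+.5)/5.7+214.5,(y+.5)/5.7+137.5)
px=[o(110,197),o(373,188),o(635,80),o(120,303),o(372,298),o(737,42),o(45,60),(234,315)]
S=[(-90,-49,29),(-90,0,29),(-111,47,36),(-42,-47.5,40),(-42,-1.5,40),(-116,64,24),(-116,-64,24),(88,-64,24)]
q,r=fit(d,S,px,[.54,.1,.06,-.03],(3,4)); print(q,np.degrees(q[2]),r.round(1))
W=world(d)
for n,(x,y) in dict(deck=(200,150),deck2=(550,50),bar=(635,300),rim=(250,315),guide=(90,220)).items():
    u,v=np.round(o(x,y)).astype(int); w=W[v,u]; c,s=np.cos(q[2]),np.sin(q[2]); e=w[:2]-q[:2]
    print(n,w.round(4),'stage',(1000*np.array([c*e[0]+s*e[1],-s*e[0]+c*e[1],w[2]])).round(1))
np.save('q.npy',q)
E
```

```text
[ 0.54256719  0.106429    0.05866686 -0.03059067] 3.361363593470973 [[ 0.5 -0.6]
 [ 1.5  0.7]
 [ 1.   0.2]
 [-0.9 -0.3]
 [-0.2  0.3]
 [-0.7  0.1]
 [-3.5 -2.3]
 [ 0.6  1.1]]
deck [0.4481 0.0672 0.0224] stage [-96.6 -33.6  22.4]
deck2 [0.4257 0.1304 0.024 ] stage [-115.2   30.8   24. ]
bar [0.4681 0.1481 0.0378] stage [-71.9  46.   37.8]
rim [0.4742 0.0787 0.0405] stage [-69.9 -23.7  40.5]
guide [0.4606 0.0476 0.029 ] stage [-85.3 -54.   29. ]
```

Request:
apply_moves(
  plan=[
    {"tx": 0.0135, "ty": -0.07, "tz": 0, "ax": 0, "ay": 0, "az": -0.0035},
    {"tx": 0.0135, "ty": -0.133, "tz": 0.1, "ax": 0, "ay": 0, "az": -0.0035},
    {"tx": 0.0135, "ty": -0.133, "tz": 0.25, "ax": 0, "ay": 0, "az": -0.0035},
    {"tx": 0.0135, "ty": -0.133, "tz": 0.4, "ax": 0, "ay": 0, "az": -0.0035},
    {"tx": 0.0135, "ty": -0.133, "tz": 0.55, "ax": 0, "ay": 0, "az": -0.0035},
    {"tx": 0.0135, "ty": -0.133, "tz": 0.68, "ax": 0, "ay": 0, "az": -0.0035},
    {"tx": 0.0135, "ty": -0.133, "tz": 0.78, "ax": 0, "ay": 0, "az": -0.0035},
    {"tx": 0.0135, "ty": -0.133, "tz": 0.85, "ax": 0, "ay": 0, "az": -0.0035},
    {"tx": 0.0135, "ty": -0.133, "tz": 0.87, "ax": 0, "ay": 0, "az": -0.0035},
    {"tx": 0.0135, "ty": -0.133, "tz": 0.87, "ax": 0, "ay": 0, "az": -0.0035},
    {"tx": 0.0135, "ty": -0.133, "tz": 0.87, "ax": 0, "ay": 0, "az": -0.0035},
    {"tx": 0.0135, "ty": -0.133, "tz": 0.87, "ax": 0, "ay": 0, "az": -0.0035},
  ],
  gripper=0.273,
)

```text
clock: 2.83
eef_pos: [0.4484, 0.1191, 0.0657]
eef_rot: [[-0.998, -0.066, 0.002], [-0.066, 0.998, 0.001], [-0.002, 0.001, -1.0]]
force: [-0.1, -0.1, -0.1]
finger_gap: 0.0561
finger_force: 0.0
```

```bash
python3 - <<'E'
from h import *
s=robot.observe(); print(s['clock'],s['eef_pos'],np.array(s['eef_rot']).round(4),s['force'],s['finger_gap'])
d=grab('wrist','w3')
q=np.load('q.npy'); c,sn=np.cos(q[2]),np.sin(q[2]); e=np.array(s['eef_pos'])[:2]-q[:2]; print('stage',c*e[0]+sn*e[1],-sn*e[0]+c*e[1])
print(proj(d,s2w(q,[(-90,-49,29),(-90,0,29),(-111,47,36),(-72.6,-47.5,40),(-72.6,-1.5,40),(-116,64,24),(-116,-64,24)])).round(0))
E
```

```text
2.8333 [0.44837476 0.11909071 0.06569312] [[-9.978e-01 -6.640e-02  1.600e-03]
 [-6.640e-02  9.978e-01  8.000e-04]
 [-1.700e-03  7.000e-04 -1.000e+00]] [-0.09269668 -0.11634274 -0.08021701] 0.05613213462871568
stage -0.09328798027800674 0.01816273232837134
[[199. 240.]
 [285. 241.]
 [372. 210.]
 [198. 277.]
 [282. 278.]
 [400. 195.]
 [170. 194.]]
```

View pics/w3.png

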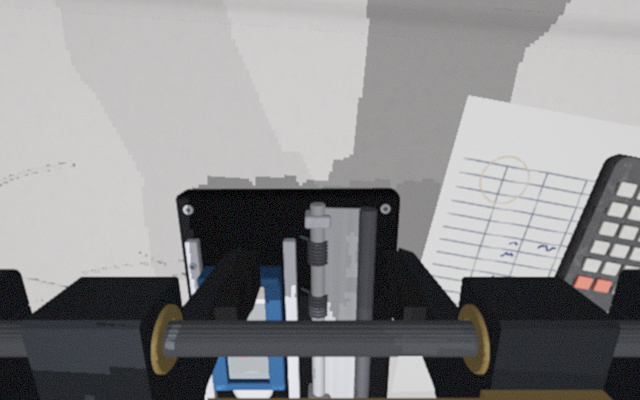

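The view matches the fit: guide ends (200,240) and (285,240), bar end (368,208), and both fingertips' inner faces at columns 243 and 397. I need to shift about 7 mm in −y, then press down.

Request:
apply_moves(
  plan=[
    {"tx": 0, "ty": -0.0345, "tz": 0, "ax": 0, "ay": 0, "az": 0.004},
    {"tx": 0, "ty": -0.0345, "tz": 0, "ax": 0, "ay": 0, "az": 0.004},
    {"tx": 0, "ty": -0.0345, "tz": 0.05, "ax": 0, "ay": 0, "az": 0.004},
    {"tx": 0, "ty": -0.0345, "tz": 0.09, "ax": 0, "ay": 0, "az": 0.004},
    {"tx": 0, "ty": -0.0345, "tz": 0.12, "ax": 0, "ay": 0, "az": 0.004},
    {"tx": 0, "ty": -0.0345, "tz": 0.14, "ax": 0, "ay": 0, "az": 0.004},
    {"tx": 0, "ty": -0.0345, "tz": 0.155, "ax": 0, "ay": 0, "az": 0.004},
    {"tx": 0, "ty": -0.0345, "tz": 0.17, "ax": 0, "ay": 0, "az": 0.004},
    {"tx": 0, "ty": -0.0345, "tz": 0.18, "ax": 0, "ay": 0, "az": 0.004},
    {"tx": 0, "ty": -0.0345, "tz": 0.184, "ax": 0, "ay": 0, "az": 0.004},
    {"tx": 0, "ty": -0.0345, "tz": 0.184, "ax": 0, "ay": 0, "az": 0.004},
    {"tx": 0, "ty": -0.0345, "tz": 0.184, "ax": 0, "ay": 0, "az": 0.004},
  ],
)

```text
clock: 3.88
eef_pos: [0.4478, 0.1122, 0.0279]
eef_rot: [[-0.998, -0.061, -0.001], [-0.061, 0.998, 0.0], [0.001, 0.001, -1.0]]
force: [-2.6, 2.9, 5.7]
finger_gap: 0.056
finger_force: 3.0
```

```bash
python3 - <<'E'
from h import *
s=robot.observe(); print(s['clock'],s['eef_pos'],np.array(s['eef_rot']).round(4),s['force'],s['ft_torque'],s['finger_gap'])
d=grab('wrist','w4');d=grab('scene','s4')
cv2.imwrite('pics/s4c.png',cv2.resize(d['img'][140:235,240:370,::-1],None,fx=6,fy=6,interpolation=cv2.INTER_CUBIC))
q=np.load('q.npy'); c,sn=np.cos(q[2]),np.sin(q[2]); e=np.array(s['eef_pos'])[:2]-q[:2]; print('stage',c*e[0]+sn*e[1],-sn*e[0]+c*e[1])
E
```

```text
3.8833 [0.44777647 0.112152   0.02788764] [[-9.982e-01 -6.060e-02 -8.000e-04]
 [-6.060e-02  9.982e-01  5.000e-04]
 [ 8.000e-04  5.000e-04 -1.000e+00]] [-2.56040985  2.87000355  5.72339027] [0.66546629 0.61421525 0.04901651] 0.055982551575342335
stage -0.09429208277230154 0.011271038418124761
```

View pics/s4c.png

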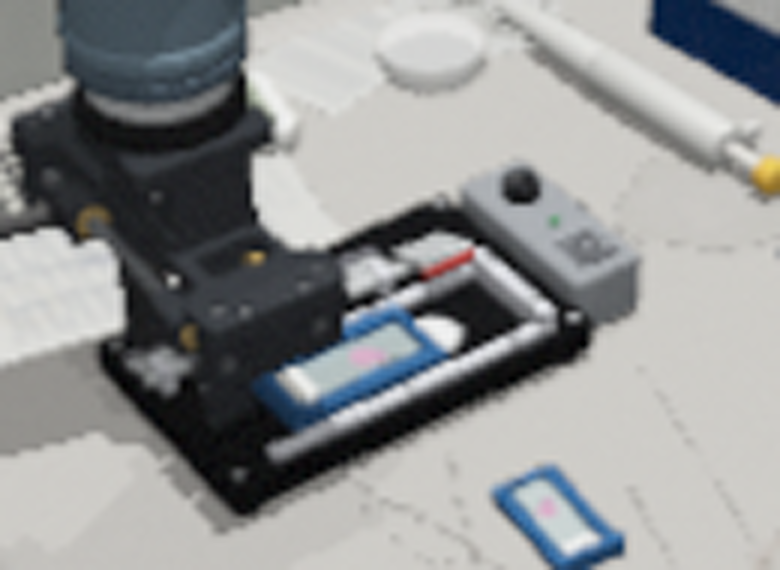

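The scene crop shows the jaw raised (red pad at crop (448,265)) and the carrier still short of it. The vertical force of 5.7 N matches the spring at about 0.38. I'll check the bar height from the wrist depth image.

```bash
cat >> h.py <<'E'
def stage(W,q):
    c,s=np.cos(q[2]),np.sin(q[2]); e=W[...,:2]-q[:2]
    return 1000*np.stack([c*e[...,0]+s*e[...,1],-s*e[...,0]+c*e[...,1],W[...,2]],-1)
E
python3 - <<'E'
from h import *
q=np.load('q.npy')
for f in ['w3','w4']:
    d=dict(np.load(f'pics/{f}.npz')); G=stage(world(d),q); g=G[d['range_z']>0]
    for y in range(36,56,2):
        m=(abs(g[:,0]+108)<3)&(abs(g[:,1]-y)<1); m2=(g[:,0]>-106)&(g[:,0]<-60)&(abs(g[:,1]-y)<1)&(g[:,2]<60)
        print(f,y,m.sum(),np.median(g[m,2]).round(1) if m.any() else '', m2.sum(), np.percentile(g[m2,2],[10,50,90]).round(1) if m2.any() else '')
E
```

```text
w3 36 85 34.1 273 [33.1 33.8 34.5]
w3 38 83 34.3 268 [33.2 33.9 34.8]
w3 40 86 35.2 295 [33.5 34.5 36.1]
w3 42 79 37.7 309 [36.1 37.3 38.4]
w3 44 73 38.5 290 [37.5 38.3 39.2]
w3 46 68 38.5 264 [37.6 38.3 39.1]
w3 48 67 37.5 242 [36.5 37.4 38.3]
w3 50 51 155.0 78 [33.7 35.7 36.5]
w3 52 89 154.1 147 [23.2 24.1 24.8]
w3 54 576 147.9 250 [23.3 24.  24.7]
w4 36 62 26.4 310 [25.8 26.4 27.1]
w4 38 55 25.8 315 [25.1 25.8 26.5]
w4 40 74 26.1 814 [25.2 32.2 47.7]
w4 42 75 27.6 631 [27.1 50.5 57.3]
w4 44 70 27.8 256 [27.3 37.5 56. ]
w4 46 148 107.7 242 [27.1 41.6 56.6]
w4 48 476 109.7 287 [26.2 43.4 56.3]
w4 50 99 24.8 221 [24.2 46.8 57.7]
w4 52 96 25.0 201 [24.2 44.6 57.5]
w4 54 106 26.5 171 [24.  45.6 57.3]
```

The bar top is 3.9 mm above the deck (clip about 0.39), with the finger squarely on it. I'll ease it up half a millimetre and push forward.

Request:
apply_moves(
  plan=[
    {"tx": -0.015, "ty": 0, "tz": -0.002, "ax": 0, "ay": 0, "az": 0},
    {"tx": -0.035, "ty": 0, "tz": -0.003, "ax": 0, "ay": 0, "az": 0},
    {"tx": -0.055, "ty": 0, "tz": -0.003, "ax": 0, "ay": 0, "az": 0},
    {"tx": -0.07, "ty": 0, "tz": -0.003, "ax": 0, "ay": 0, "az": 0},
    {"tx": -0.085, "ty": 0, "tz": -0.003, "ax": 0, "ay": 0, "az": 0},
    {"tx": -0.1, "ty": 0, "tz": -0.003, "ax": 0, "ay": 0, "az": 0},
    {"tx": -0.115, "ty": 0, "tz": -0.003, "ax": 0, "ay": 0, "az": 0},
    {"tx": -0.13, "ty": 0, "tz": -0.003, "ax": 0, "ay": 0, "az": 0},
    {"tx": -0.14, "ty": 0, "tz": -0.003, "ax": 0, "ay": 0, "az": 0},
    {"tx": -0.145, "ty": 0, "tz": -0.003, "ax": 0, "ay": 0, "az": 0},
    {"tx": -0.145, "ty": 0, "tz": -0.003, "ax": 0, "ay": 0, "az": 0},
  ],
)

```text
clock: 4.9
eef_pos: [0.4752, 0.1128, 0.0281]
eef_rot: [[-0.998, -0.06, -0.004], [-0.06, 0.998, -0.001], [0.004, -0.001, -1.0]]
force: [-4.5, -0.6, 6.5]
finger_gap: 0.0561
finger_force: 3.3
```

```bash
cat >> h.py <<'E'
def rep(tag):
    q=np.load('q.npy'); s=robot.observe(); print(s['clock'],'tcp stage',stage(np.array(s['eef_pos']),q).round(2),'F',np.round(s['force'],2),'M',np.round(s['ft_torque'],2),s['finger_gap'])
    for n in ['scene','wrist']:
        d=grab(n,tag+n); G=stage(world(d),q); im=d['img'].astype(int)
        b=(im[...,2]>im[...,0]+40)&(d['range_z']>0)&(abs(G[...,1]+24.5)<26)&(G[...,2]>31)&(G[...,2]<44)&(G[...,0]>-80)&(G[...,0]<75)
        g=G[b]
        if len(g): print(n,len(g),'blue x',np.percentile(g[:,0],[1,5,50,95,99]).round(1))
E
python3 - <<'E'
from h import *
rep('a')
q=np.load('q.npy');d=dict(np.load('pics/scene0.npz'));G=stage(world(d),q); im=d['img'].astype(int)
b=(im[...,2]>im[...,0]+40)&(abs(G[...,1]+24.5)<26)&(G[...,2]>31)&(G[...,2]<44)&(G[...,0]>-80)&(G[...,0]<75);print('start',np.percentile(G[b][:,0],[1,5,50,95,99]))
E
```

```text
4.9 tcp stage [-66.86  10.3   28.08] F [-4.52 -0.64  6.49] M [0.17 0.99 0.15] 0.056061645107975094
scene 113 blue x [-55.3 -54.3   0.4  27.5  28.5]
wrist 1950 blue x [-56.1 -55.7 -16.2   1.8   3.3]
start [-72.29825892 -71.45898123 -32.19974928   9.10634876  11.14456702]
```

The carrier has moved with the finger; its rear is now at −55.5 and its nose at about 28, at the jaw. The force is low, so I'll continue.

Request:
apply_moves(
  plan=[
    {"tx": -0.012, "ty": 0.002, "tz": 0, "ax": 0, "ay": 0, "az": 0},
    {"tx": -0.026, "ty": 0.004, "tz": 0, "ax": 0, "ay": 0, "az": 0},
    {"tx": -0.04, "ty": 0.004, "tz": 0, "ax": 0, "ay": 0, "az": 0},
    {"tx": -0.054, "ty": 0.004, "tz": 0, "ax": 0, "ay": 0, "az": 0},
    {"tx": -0.068, "ty": 0.004, "tz": 0, "ax": 0, "ay": 0, "az": 0},
    {"tx": -0.082, "ty": 0.004, "tz": 0, "ax": 0, "ay": 0, "az": 0},
    {"tx": -0.096, "ty": 0.004, "tz": 0, "ax": 0, "ay": 0, "az": 0},
    {"tx": -0.11, "ty": 0.004, "tz": 0, "ax": 0, "ay": 0, "az": 0},
    {"tx": -0.12, "ty": 0.004, "tz": 0, "ax": 0, "ay": 0, "az": 0},
    {"tx": -0.13, "ty": 0.004, "tz": 0, "ax": 0, "ay": 0, "az": 0},
    {"tx": -0.135, "ty": 0.004, "tz": 0, "ax": 0, "ay": 0, "az": 0},
    {"tx": -0.135, "ty": 0.004, "tz": 0, "ax": 0, "ay": 0, "az": 0},
  ],
)

```text
clock: 6.0
eef_pos: [0.5021, 0.1152, 0.0281]
eef_rot: [[-0.998, -0.06, -0.004], [-0.06, 0.998, -0.001], [0.004, -0.001, -1.0]]
force: [-4.1, -0.7, 5.7]
finger_gap: 0.056
finger_force: 3.3
```

```bash
python3 -c "
from h import *
rep('b')"
```

```text
6.0 tcp stage [-39.85  11.1   28.06] F [-4.07 -0.73  5.74] M [0.13 1.06 0.11] 0.056046854487226586
scene 106 blue x [-28.6 -27.5  29.1  54.4  55.9]
wrist 1901 blue x [-29.  -28.6  10.9  28.9  30.4]
```

About 4.5 mm is left. I'll creep to contact and look for the force rise.

Request:
apply_moves(
  plan=[
    {"tx": -0.006, "ty": 0, "tz": 0, "ax": 0, "ay": 0, "az": 0},
    {"tx": -0.012, "ty": 0, "tz": 0, "ax": 0, "ay": 0, "az": 0},
    {"tx": -0.018, "ty": 0, "tz": 0, "ax": 0, "ay": 0, "az": 0},
    {"tx": -0.023, "ty": 0, "tz": 0, "ax": 0, "ay": 0, "az": 0},
    {"tx": -0.027, "ty": 0, "tz": 0, "ax": 0, "ay": 0, "az": 0},
    {"tx": -0.03, "ty": 0, "tz": 0, "ax": 0, "ay": 0, "az": 0},
    {"tx": -0.033, "ty": 0, "tz": 0, "ax": 0, "ay": 0, "az": 0},
    {"tx": -0.033, "ty": 0, "tz": 0, "ax": 0, "ay": 0, "az": 0},
  ],
)

```text
clock: 6.77
eef_pos: [0.5069, 0.1154, 0.0278]
eef_rot: [[-0.998, -0.06, -0.007], [-0.06, 0.998, -0.001], [0.008, -0.001, -1.0]]
force: [-7.9, -0.2, 9.3]
finger_gap: 0.0562
finger_force: 5.1
```

```bash
python3 -c "
from h import *
rep('c')"
```

```text
6.7667 tcp stage [-35.07  11.08  27.81] F [-7.86 -0.24  9.25] M [ 0.01  1.81 -0.02] 0.056243118628437574
scene 103 blue x [-23.5 -22.2  36.8  59.3  60.4]
wrist 1886 blue x [-24.3 -23.9  15.3  33.   34.6]
```

The force is rising and the rear is at −24. I'll push a little more to confirm the stop.

Request:
apply_moves(
  plan=[
    {"tx": -0.004, "ty": 0, "tz": 0, "ax": 0, "ay": 0, "az": 0},
    {"tx": -0.008, "ty": 0, "tz": 0, "ax": 0, "ay": 0, "az": 0},
    {"tx": -0.012, "ty": 0, "tz": 0, "ax": 0, "ay": 0, "az": 0},
    {"tx": -0.012, "ty": 0, "tz": 0, "ax": 0, "ay": 0, "az": 0},
    {"tx": -0.012, "ty": 0, "tz": 0, "ax": 0, "ay": 0, "az": 0},
  ],
)

```text
clock: 7.28
eef_pos: [0.5071, 0.1154, 0.0275]
eef_rot: [[-0.998, -0.06, -0.012], [-0.06, 0.998, -0.002], [0.012, -0.001, -1.0]]
force: [-13.3, -0.4, 13.3]
finger_gap: 0.0563
finger_force: 7.8
```

```bash
python3 -c "
from h import *
rep('d')"
```

```text
7.2833 tcp stage [-34.92  11.05  27.48] F [-13.28  -0.44  13.29] M [-0.12  2.77 -0.23] 0.056347572658579606
scene 106 blue x [-23.8 -22.4  34.   58.7  62. ]
wrist 1885 blue x [-24.3 -23.9  14.8  32.6  34.3]
```

The TCP stalled while the force rose, so the carrier is home. I'll back off the rim with the bar still down, so it isn't dragged up, then raise gently.

Request:
apply_moves(
  plan=[
    {"tx": 0.005, "ty": 0, "tz": 0, "ax": 0, "ay": 0, "az": 0},
    {"tx": 0.012, "ty": 0, "tz": 0, "ax": 0, "ay": 0, "az": 0},
    {"tx": 0.02, "ty": 0, "tz": 0, "ax": 0, "ay": 0, "az": 0},
    {"tx": 0.028, "ty": 0, "tz": 0, "ax": 0, "ay": 0, "az": 0},
    {"tx": 0.028, "ty": 0, "tz": 0, "ax": 0, "ay": 0, "az": 0},
    {"tx": 0.028, "ty": 0, "tz": 0, "ax": 0, "ay": 0, "az": 0},
  ],
)

```text
clock: 7.88
eef_pos: [0.5069, 0.1155, 0.0285]
eef_rot: [[-0.998, -0.06, -0.001], [-0.06, 0.998, -0.0], [0.001, -0.0, -1.0]]
force: [-2.8, 0.1, 6.3]
finger_gap: 0.0564
finger_force: 3.5
```

```bash
python3 -c "
from h import *
rep('e')"
```

```text
7.8833 tcp stage [-35.06  11.13  28.52] F [-2.81  0.12  6.28] M [0.09 0.53 0.03] 0.056414015105644304
scene 116 blue x [-23.5 -22.7  31.3  58.9  60.8]
wrist 1923 blue x [-24.4 -24.   16.   33.8  35.8]
```

Request:
apply_moves(
  plan=[
    {"tx": 0.01, "ty": 0, "tz": 0, "ax": 0, "ay": 0, "az": 0},
    {"tx": 0.02, "ty": 0, "tz": 0, "ax": 0, "ay": 0, "az": 0},
    {"tx": 0.025, "ty": 0, "tz": 0, "ax": 0, "ay": 0, "az": 0},
    {"tx": 0.025, "ty": 0, "tz": 0, "ax": 0, "ay": 0, "az": 0},
    {"tx": 0.025, "ty": 0, "tz": 0, "ax": 0, "ay": 0, "az": 0},
  ],
)

```text
clock: 8.4
eef_pos: [0.5055, 0.1156, 0.0295]
eef_rot: [[-0.998, -0.059, 0.006], [-0.059, 0.998, 0.001], [-0.006, 0.0, -1.0]]
force: [3.2, 0.0, 6.2]
finger_gap: 0.0558
finger_force: 2.9
```

```bash
python3 -c "
from h import *
rep('f')"
```

```text
8.4 tcp stage [-36.44  11.37  29.51] F [3.2  0.01 6.23] M [ 0.14 -0.77 -0.09] 0.055802038415744645
scene 120 blue x [-23.8 -22.7  29.9  59.3  61.2]
wrist 1895 blue x [-24.3 -23.9  16.1  33.6  35.6]
```

The finger is clear of the rim and the carrier is still home. Now I'll let the bar up.

Request:
apply_moves(
  plan=[
    {"tx": 0.005, "ty": 0, "tz": -0.008, "ax": 0, "ay": 0, "az": 0},
    {"tx": 0.01, "ty": 0, "tz": -0.016, "ax": 0, "ay": 0, "az": 0},
    {"tx": 0.01, "ty": 0, "tz": -0.024, "ax": 0, "ay": 0, "az": 0},
    {"tx": 0.01, "ty": 0, "tz": -0.034, "ax": 0, "ay": 0, "az": 0},
    {"tx": 0.01, "ty": 0, "tz": -0.045, "ax": 0, "ay": 0, "az": 0},
    {"tx": 0.01, "ty": 0, "tz": -0.06, "ax": 0, "ay": 0, "az": 0},
    {"tx": 0.01, "ty": 0, "tz": -0.09, "ax": 0, "ay": 0, "az": 0},
    {"tx": 0.01, "ty": 0, "tz": -0.15, "ax": 0, "ay": 0, "az": 0},
    {"tx": 0.01, "ty": 0, "tz": -0.25, "ax": 0, "ay": 0, "az": 0},
    {"tx": 0.01, "ty": 0, "tz": -0.4, "ax": 0, "ay": 0, "az": 0},
    {"tx": 0.01, "ty": 0, "tz": -0.55, "ax": 0, "ay": 0, "az": 0},
    {"tx": 0.01, "ty": 0, "tz": -0.7, "ax": 0, "ay": 0, "az": 0},
  ],
)

```text
clock: 9.5
eef_pos: [0.4998, 0.1153, 0.1705]
eef_rot: [[-0.998, -0.06, -0.001], [-0.06, 0.998, -0.0], [0.001, -0.0, -1.0]]
force: [1.2, 0.6, 0.5]
finger_gap: 0.0559
finger_force: 0.0
```

Request:
apply_moves(
  plan=[
    {"tx": 0.1, "ty": 0, "tz": -0.1, "ax": 0, "ay": 0, "az": 0},
    {"tx": 0.15, "ty": 0, "tz": -0.2, "ax": 0, "ay": 0, "az": 0},
    {"tx": 0.15, "ty": 0, "tz": -0.2, "ax": 0, "ay": 0, "az": 0},
    {"tx": 0.15, "ty": 0, "tz": -0.2, "ax": 0, "ay": 0, "az": 0},
    {"tx": 0.15, "ty": 0, "tz": -0.2, "ax": 0, "ay": 0, "az": 0},
  ],
)

```text
clock: 9.92
eef_pos: [0.4704, 0.1137, 0.2084]
eef_rot: [[-0.998, -0.06, -0.0], [-0.06, 0.998, -0.0], [0.0, -0.0, -1.0]]
force: [0.4, -0.3, -0.4]
finger_gap: 0.056
finger_force: 0.0
```

```bash
python3 - <<'E'
from h import *
rep('g')
q=np.load('q.npy');d=dict(np.load('pics/gwrist.npz'));G=stage(world(d),q);g=G[d['range_z']>0]
m=(abs(g[:,0]+60)<20)&(abs(g[:,1]-45.5)<2);print('bar top',np.median(g[m,2]),'expect ~34.3')
im=cv2.imread('pics/gwrist.png'); uv=proj(d,s2w(q,[(10,0,24)]))[0].astype(int); print(uv)
y0=max(0,min(250,uv[1]-75)); x0=max(0,min(440,uv[0]-100))
cv2.imwrite('pics/g_crop.png',cv2.resize(im[y0:y0+150,x0:x0+200],None,fx=4,fy=4,interpolation=cv2.INTER_CUBIC))
E
```

```text
9.9167 tcp stage [-71.61  11.45 208.35] F [ 0.44 -0.33 -0.39] M [ 0.04 -0.03  0.  ] 0.055995357007800776
scene 172 blue x [-24.4 -23.1  10.5  57.7  61. ]
wrist 1607 blue x [-24.2 -23.8   7.9  57.4  60.1]
bar top 238.41442305048633 expect ~34.3
[307 254]
```

View pics/g_crop.png

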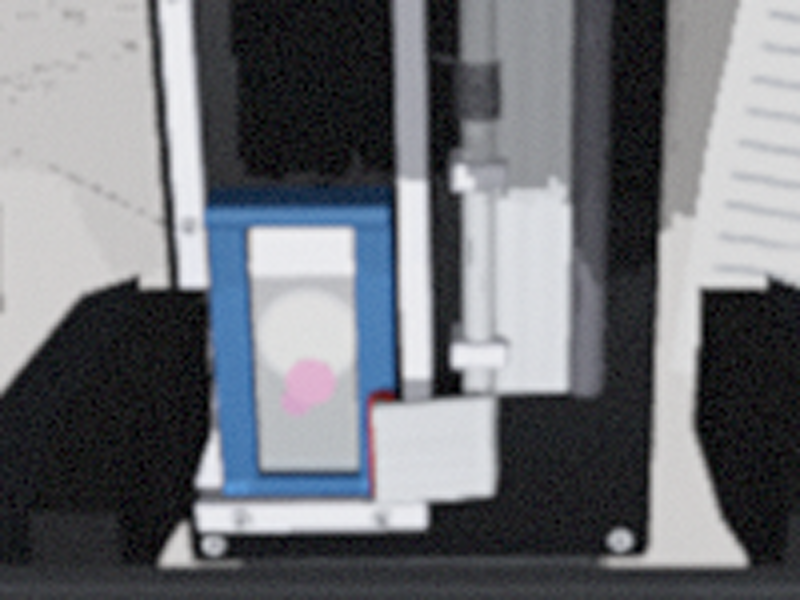

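The crop shows the nose against the stop (crop row 490) and the jaw over the carrier's left edge at (380,440). I'll check the clamp height and hand in.

```bash
python3 - <<'E'
from h import *
q=np.load('q.npy');d=dict(np.load('pics/gwrist.npz'));G=stage(world(d),q);g=G[(d['range_z']>0)&(G[...,2]<60)]
m=(abs(g[:,0]+60)<20)&(abs(g[:,1]-45.5)<1.5);b=np.median(g[m,2]);print('bar top',b,'expect ~34.3')
if 32.5<b<36.5: print(robot.close_job())
E
```

```text
bar top 34.27793525692113 expect ~34.3
the job is handed in; nothing more can be done
None
```

The carrier is home against the end stop and clamped by the jaw (bar top measured at 34.3 mm, as expected when clamped), the arm is clear, and the job was handed in after about 10 s on the robot clock.

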